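Count three axle spacers through the gate of a counting tray

ROBOT

A 6-joint arm with a two-finger parallel gripper is mounted at the origin on the work surface. World frame = base frame: x ahead of the robot, y to its left, z up, the work surface at z = 0. Lengths are in m, angles in rad, forces in N, time in s.
With the tool pointing down it reaches from about 0.4 to 0.825 m from the base axis. Payload 7 kg.
Tool frame: the origin (TCP) lies between the finger pads; the fingertips stand 11 mm ahead of it and the grasp point (between the pads) lies 8 mm behind it; x points along the fingers, z is the direction in which the jaws open and shut, and the axes are right-handed (so a half turn about x gives the same grasp; the last joint's range is limited). The gripper opens to 88 mm and grips with 3 to 60 N. Pads are 19 mm wide; open, the fingers measure 130 mm over their backs; the gripper's body (78 mm by 193 mm) begins 47 mm behind the grasp point.
Start: joints at [1.491, 0.359, 0.012, 0, -1.224, -0.288], TCP at [0.243, 0.63, 0.238] pointing down, gripper open.
Joint ranges: [-3.07, 3.07], [-1.43, 2.12], [-1.02, 1.25], [-3.03, 1.67], [-3.05, -0], [-3.03, 3.03]. Speed limits (rad/s): [2.39, 2.39, 3.01, 3.14, 3.14, 3.14].

INTERFACE

Orientations are given as [roll, pitch, yaw] about the fixed x, y, z axes, in that order (R = Rz(yaw) Ry(pitch) Rx(roll)).
In Python, from station import arm gives the robot as it stands.
- The arm moves only by the tool jog_arm, never from a script. Its argument "motion" is a list of rows, each an object of numbers: "dx", "dy", "dz": the shift along the tool's x, y, z in m; "twist": the turn about the tool's x in degrees. In form: [{"dx": .., "dy": .., "dz": .., "twist": ..}, ...]. A call has 1 to 20 rows; each row is the pose to reach, as a shift and turn from the pose commanded when the call began, along the tool's axes at that moment; what a row does not reach only later rows make up. A row lasts 1/12 s, in which the tool goes at most 41.7 mm and 7.16 degrees, less where a joint would pass 70% of its speed; a pose out of reach is approached as far as the arm can. A call with a gripper value outside its range is refused whole. "gripper" is the finger opening in m, from 0 to 0.0876, set as the call begins (left out, the last holds). The fingers move at their own pace and stop on an object; "newtons" is the grip in N (left out, the last holds). Time passes only in rows, so rows that repeat a pose let the fingers close. It gives the time, the measured TCP pose, the force and the opening at its end, in the units of the state.
- arm.get_state(): the state, without advancing time (a new reading comes with each control period).
- arm.grab_frame(name): name is "scene" or "top" or "wrist"; returns the picture (480x640x3 uint8, red, green, blue); there is no depth.
- arm.camera_model(name): a dict with "camera_matrix" (3x3 intrinsics, pixels), "eye" and "attitude" of the camera in the world. Camera axes: x right, y down, z forward; pixel columns grow to the right and rows downward; lengths in m; the calibration is good to about 2 mm. A picture is of the moment at which its call begins: read the wrist's pose just before it. camera_model takes no time and is no camera call; for the wrist camera it gives the pose at the moment of the call.
- arm.job_done(): hands the job in, once; it reports no verdict.
The state is a dict: "t": time; "q": joint angles; "qd": joint speeds; "joint_efforts": joint torques, N m; "eef_pos": TCP position; "ee_rot": TCP orientation; "force": force on the tool from outside, world axes, zero at the start; "moment": the same for the moment, N m; "width": finger opening in m.
Only numpy, scipy, OpenCV 4.12 (cv2) and the standard library are available. Lean on these libraries where they do the work, as an engineer would, in place of code of your own. Each camera call takes 0.05 s, during which the arm holds its last target.

TASK

Count the three loose axle spacers (the plain round steel rings) off the counting tray into its catch drawer: with the fingertips, sweep them across the deck one at a time through the gate between the two guide rails, so that each has dropped through the slot and settled in the drawer before the next one follows. Only slide the spacers, never pick one up, and leave the hexagon nut and the bolt on the tray and the caster on the bench where they are.

Things in the scene. Friction and masses are not known exactly. Their poses are not given: they have to be found in the camera images.
- tray: Fixed grey sheet-steel counting tray, 303 x 258 mm. Origin: on the bench under its middle; x = sweep direction, to the gate; y across; z up. In these axes (mm): deck top level at z 60, from x -165 to 70, y -125 to 125, inside a rim 15 high (bead to z 78). Smooth oiled steel, friction about 0.25, like the spacers. It does not move.
- gate (a point): Middle of the gate, at deck height, on the slot's near edge; x axis = sweep direction. In tray axes at x 70, y 0, z 60 mm. A spacer whose centre is pushed past here falls in. Gate 46 mm wide, open above, between the ends of two guide rails (3 thick, 15 high) that run straight from the side rims (tray x -15, y +-124 mm) to the gate (x 70, y +-23 mm), as a funnel.
- slot (a point): Middle of the drop slot, at deck height, 27 mm beyond the gate. The slot is a hole in the deck, 54 mm long in the sweep direction and 60 mm wide, beginning right at the gate; beyond its far edge are 6 mm of deck and the front rim (15 mm high).
- drawer (a point): Middle of the inner floor of the open grey plastic catch drawer (inside 142 x 88 mm, walls 42 mm high), fixed under the slot and sticking out of the tray's front end. In tray axes at x 133, y 0, z 8 mm.
- spacer1: Plain round steel axle spacer, a ring 32 mm outside diameter, 17 mm bore, 12 mm thick, about 54 g, lying flat on the deck. Origin: centre of its underside.
- spacer2: A second, identical axle spacer (32 x 17 x 12 mm), lying flat on the deck. Origin: centre of its underside.
- spacer3: A third, identical axle spacer (32 x 17 x 12 mm), lying flat on the deck. Origin: centre of its underside.
- nut: Bystander: large hexagon nut, steel, 36 mm across flats, 42 mm across corners, 21 mm high, lying on the deck by one side rim. Origin: centre of its underside.
- bolt: Bystander: hexagon bolt, steel, standing on its head on the deck by the other side rim; head 24 mm across flats and 10 mm high, shank 16 mm in diameter, 48 mm high in all. Origin: centre of its underside.
- caster: Bystander: caster standing on its 100 x 115 mm mounting plate on the bench beside the tray, with a black 160 mm wheel, 190 mm high in all. Origin: centre of the plate's underside.
There are look-alikes about, which are no part of the job. What is shaped like the spacer3 but brown or turquoise is not meant.

How it is judged:
By the outcome, as a careful person would: the job done as asked, in the order asked, and still so for the second after the job is handed in, with the robot touching nothing.
It also fails if it takes over 64 s, if anything falls off the work surface, if the arm or the gripper's body presses on something with over 40 N, if the wrist force passes 120 N, or if a joint passes its speed limit or range.

## Working session

There is one attempt and no reset: what is moved stays moved. The work goes in short steps, Python scripts to look and compute and a tool call to move; the robot and the scene stay as the last step left them, time stands still between calls to the robot, and variables do not carry over. Pictures are saved under pics/ and viewed, and the job is handed in when it is done.

Besides the shell and the picture viewer there is one more tool, called as a command line: name --argument value ..., lists and objects as JSON in quotes. jog_arm: Moves the arm, as the interface text tells. Its arguments: {"type":"object","properties":{"motion":{"type":"array"},"gripper":{"type":"number"},"newtons":{"type":"number"}},"required":["motion"]}

```bash
mkdir -p pics; ls; python3 - <<'E'
from station import arm
import cv2, json
s=arm.get_state(); print(s)
for n in ("scene","top"):
    m=arm.camera_model(n); print(n,m)
    cv2.imwrite(f"pics/{n}0.png",arm.grab_frame(n)[:,:,::-1])
E
```

```text
pics
{'t': 0.0, 'q': array([ 1.49108170e+00,  3.59368490e-01,  1.10319097e-02, -3.52211358e-04,
       -1.22410779e+00, -2.88100278e-01]), 'qd': array([-2.56228381e-04, -6.27717193e-04, -1.25430944e-03, -7.18507195e-04,
        2.71769804e-03, -1.95207216e-05]), 'joint_efforts': array([ 6.01464103e-05, -5.82714379e+01,  2.93054491e+01,  6.99716941e+00,
        6.95739698e-03, -1.40613656e-04]), 'eef_pos': array([0.24256673, 0.62938462, 0.23662248]), 'ee_rot': array([ 0.08986164,  1.56911534, -1.84886955]), 'force': array([-0.08615361, -0.06390608,  0.79282646]), 'moment': array([ 0.05024494, -0.04874991,  0.04294487]), 'width': 0.08741274004785624}
scene {'camera_matrix': array([[546.09595904,   0.        , 321.13860088],
       [  0.        , 546.09595904, 247.65577133],
       [  0.        ,   0.        ,   1.        ]]), 'eye': array([ 1.01789666, -0.16811679,  0.94218428]), 'attitude': array([-2.61477672,  0.00328139,  1.54228803])}
top {'camera_matrix': array([[487.760175  ,   0.        , 310.66046915],
       [  0.        , 487.760175  , 250.04042   ],
       [  0.        ,   0.        ,   1.        ]]), 'eye': array([ 0.37791902, -0.16045913,  1.20124559]), 'attitude': array([-3.02624099,  0.01585898, -1.56070296])}
```

View pics/scene0.png

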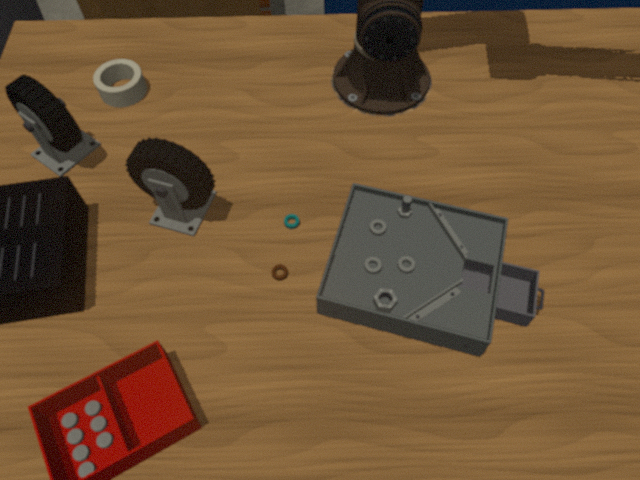

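View pics/top0.png

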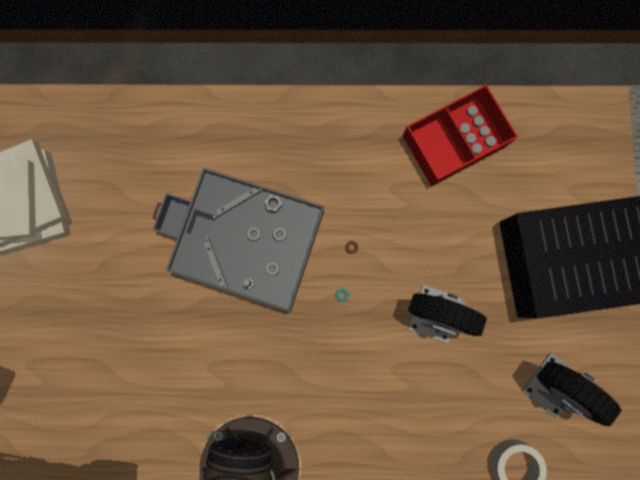

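The three grey rings on the deck, at scene (378,227), (373,265) and (406,264), match the description. The look-alikes are a brown ring at scene (280,272) and a turquoise one at (292,221), both on the bench. The nut is at (385,299), the bolt at (405,207), and a large white ring at (120,82). I'll measure next, with a close crop.

```bash
cat > h.py <<'E'
import numpy as np, cv2
from scipy.spatial.transform import Rotation as R
def ray(m,uv):
    K=m['camera_matrix']; Rm=R.from_euler('xyz',m['attitude']).as_matrix()
    d=Rm@np.linalg.inv(K)@np.array([uv[0],uv[1],1.]); return np.array(m['eye']),d
def onz(m,uv,z):
    e,d=ray(m,uv); return e+d*(z-e[2])/d[2]
def proj(m,p):
    Rm=R.from_euler('xyz',m['attitude']).as_matrix(); c=Rm.T@(np.array(p)-m['eye']); c=m['camera_matrix']@c; return c[:2]/c[2]
E
python3 - <<'E'
from h import *
from station import arm
a=cv2.imread('pics/top0.png')[150:330,140:340]; b=cv2.imread('pics/scene0.png')[175:360,310:550]
cv2.imwrite('pics/topc.png',cv2.resize(a,None,fx=3.2,fy=3.2,interpolation=cv2.INTER_CUBIC))
cv2.imwrite('pics/scenec.png',cv2.resize(b,None,fx=3.2,fy=3.2,interpolation=cv2.INTER_CUBIC))
E
```

```text
(no output)
```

View pics/topc.png

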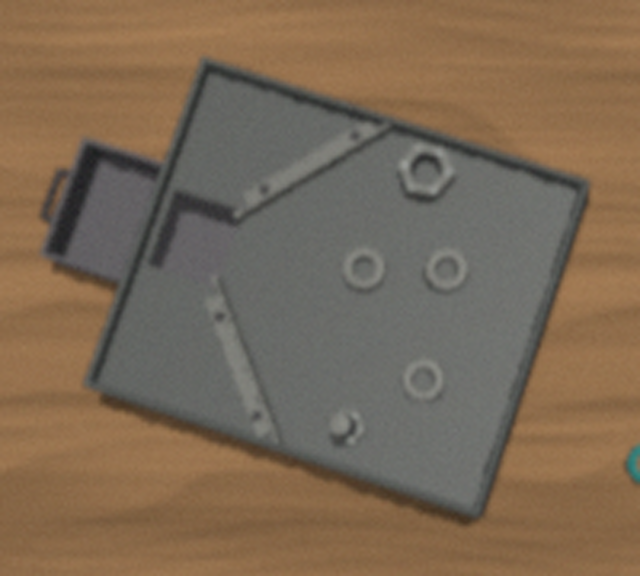

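View pics/scenec.png

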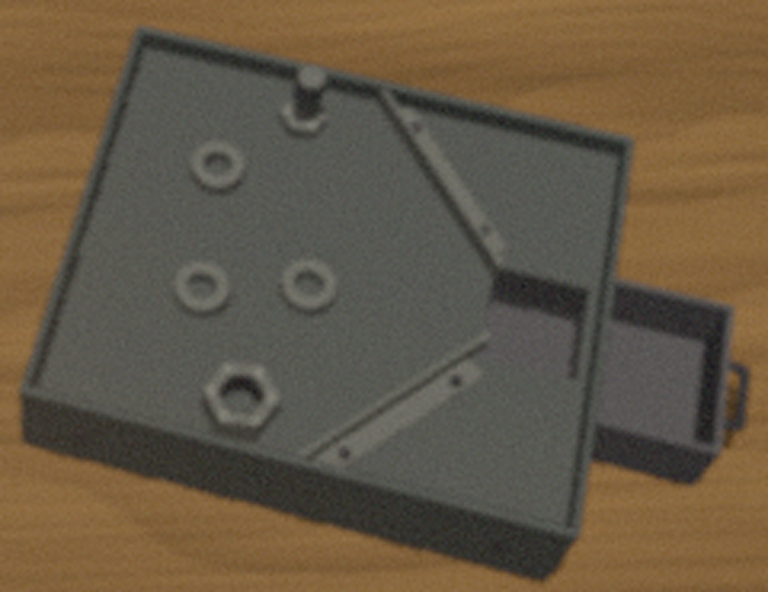

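```bash
python3 - <<'E'
from h import *
from station import arm
T=arm.camera_model('top'); S=arm.camera_model('scene')
tc=lambda p:(p[0]/3.2+140-.34,p[1]/3.2+150-.34); sc=lambda p:(p[0]/3.2+310-.34,p[1]/3.2+175-.34)
# tray coords of rim corners (outer)
loc=np.array([[134,129],[134,-129],[-169,-129],[-169,129]])/1e3
top=[(205,60),(92,385),(478,520),(588,185)]
scn=[(577,535),(632,142),(138,31),(24,390)]
# top image: left = sweep dir.  determine y sign by right-handedness below
def fit(A,B):
    a=A.mean(0);b=B.mean(0);H=(A-a).T@(B-b);U,s,V=np.linalg.svd(H);D=np.diag([1,np.linalg.det(V.T@U.T)]);r=V.T@D@U.T
    t=b-r@a; return r,t,np.abs((A@r.T+t)-B).max()
out=[]
for nm,m,c,pts in (('top',T,tc,top),('scn',S,sc,scn)):
    B=np.array([onz(m,c(p),.078)[:2] for p in pts]); print(nm,B.round(4).tolist())
    for sg in (1,-1):
        r,t,e=fit(loc*[1,sg],B); print(sg,'yaw',np.arctan2(r[1,0],r[0,0]),t,e)
        if e<.03: best=(r,t)
    out.append(best)
for nm,m,c,d,(r,t) in (('top',T,tc,dict(A=(364,269),B=(446,270),C=(423,380),nut=(427,172),bolt=(345,428),gl=(237,215),gr=(214,280)),out[0]),('scn',S,sc,dict(A=(309,285),B=(203,287),C=(218,165),nut=(242,395),bolt=(312,75),gl=(490,335),gr=(497,268)),out[1])):
    for k,p in d.items():
        z={'nut':.081,'bolt':.108}.get(k,.072)
        if k[0]=='g': z=.075
        w=onz(m,c(p),z)[:2]; print(nm,k,w.round(4),((w-t)@r*1e3).round(1))
E
```

```text
top [[0.7008, 0.1144], [0.4587, 0.188], [0.3645, -0.0933], [0.6085, -0.1702]]
1 yaw 1.2043241915539582 [0.53937481 0.02607211] 0.2500816242379611
-1 yaw 1.2601388471921153 [0.53845362 0.02639648] 0.005394850384304761
scn [[0.7049, 0.1187], [0.4636, 0.1958], [0.3736, -0.0904], [0.6135, -0.1663]]
1 yaw 1.26386318875573 [0.54419824 0.03110329] 0.24403290444904657
-1 yaw 1.2631246828076894 [0.54421056 0.03109938] 0.0034867052812254107
top A [ 0.546  -0.0066] [-29.1 -17.3]
top B [ 0.5457 -0.0668] [-86.5 -35.4]
top C [ 0.4649 -0.0515] [-96.6  46.3]
top nut [ 0.6167 -0.0523] [-51.  -98.6]
top bolt [ 0.4279 -0.0008] [-59.7  96.9]
top gl [0.5849 0.0874] [ 72.3 -25.6]
top gr [0.5366 0.1027] [72.1 25.1]
scn A [ 0.5502 -0.0035] [-31.1 -16.2]
scn B [ 0.5497 -0.0635] [-88.5 -33.9]
scn C [ 0.4684 -0.0484] [-98.8  48.2]
scn nut [ 0.6214 -0.0486] [-52.6 -97.7]
scn bolt [0.4308 0.0063] [-57.9 100.5]
scn gl [0.5863 0.0929] [ 71.7 -21.4]
scn gr [0.5441 0.1036] [69.1 22. ]
```

```bash
cat >> h.py <<'E'
YAW=1.2615; ORG=np.array([.5413,.0288])
def tr2w(p): c,s=np.cos(YAW),np.sin(YAW); return np.array([[c,-s],[s,c]])@(np.array(p)/1e3)+ORG
def w2tr(w): c,s=np.cos(YAW),np.sin(YAW); return np.array([[c,-s],[s,c]]).T@(np.array(w)[:2]-ORG)*1e3
def plan(st,p,z,hdg=0,ang=None):
    """shift (tool axes) and twist to reach tray point p(mm), world z, jaw axis perpendicular to heading (deg in tray)"""
    Rm=R.from_euler('xyz',st['ee_rot']).as_matrix()
    w=np.append(tr2w(p),z); d=Rm.T@(w-st['eef_pos'])
    want=YAW+np.pi/2+np.radians(hdg); cur=np.arctan2(Rm[1,2],Rm[0,2])
    a=(want-cur+np.pi/2)%np.pi-np.pi/2   # world yaw change
    return d.round(4), -np.degrees(a).round(2), Rm[:,0].round(3)  # tool x down => twist=-yaw
E
python3 - <<'E'
from h import *
from station import arm
s=arm.get_state(); print(R.from_euler('xyz',s['ee_rot']).as_matrix().round(3), w2tr(s['eef_pos']))
print(plan(s,(-45,0),.26))
m=arm.camera_model('wrist'); print(m, [proj(m,np.append(tr2w(p),.06)) for p in((-45,0),(70,0))])
T=arm.camera_model('top');print('caster',onz(T,(432,335),0.0))
E
```

```text
[[-0.     0.933 -0.36 ]
 [-0.001 -0.36  -0.933]
 [-1.     0.     0.001]] [481.23128027 467.38367399]
(array([-0.0225,  0.4974,  0.498 ]), np.float64(86.64), array([-0.   , -0.001, -1.   ]))
{'camera_matrix': array([[346.09248839,   0.        , 319.00632881],
       [  0.        , 346.09248839, 234.59107254],
       [  0.        ,   0.        ,   1.        ]]), 'eye': array([0.31081977, 0.60347799, 0.38369178]), 'attitude': array([ 2.86789524e+00, -1.97861466e-03, -1.93790375e+00])} [array([1189.42240347, -632.35456691]), array([ 983.444367  , -614.30219887])]
caster [ 0.31228611 -0.43589418  0.        ]
```

jog_arm --motion '[{"dx": -0.005, "dy": 0.015, "dz": 0.015, "twist": 3}, {"dx": -0.01, "dy": 0.04, "dz": 0.04, "twist": 9}, {"dx": -0.0225, "dy": 0.4974, "dz": 0.498, "twist": 86.6}, {"dx": -0.0225, "dy": 0.4974, "dz": 0.498, "twist": 86.6}, {"dx": -0.0225, "dy": 0.4974, "dz": 0.498, "twist": 86.6}, {"dx": -0.0225, "dy": 0.4974, "dz": 0.498, "twist": 86.6}, {"dx": -0.0225, "dy": 0.4974, "dz": 0.498, "twist": 86.6}, {"dx": -0.0225, "dy": 0.4974, "dz": 0.498, "twist": 86.6}, {"dx": -0.0225, "dy": 0.4974, "dz": 0.498, "twist": 86.6}, {"dx": -0.0225, "dy": 0.4974, "dz": 0.498, "twist": 86.6}, {"dx": -0.0225, "dy": 0.4974, "dz": 0.498, "twist": 86.6}, {"dx": -0.0225, "dy": 0.4974, "dz": 0.498, "twist": 86.6}, {"dx": -0.0225, "dy": 0.4974, "dz": 0.498, "twist": 86.6}, {"dx": -0.0225, "dy": 0.4974, "dz": 0.498, "twist": 86.6}, {"dx": -0.0225, "dy": 0.4974, "dz": 0.498, "twist": 86.6}, {"dx": -0.0225, "dy": 0.4974, "dz": 0.498, "twist": 86.6}, {"dx": -0.0225, "dy": 0.4974, "dz": 0.498, "twist": 86.6}, {"dx": -0.0225, "dy": 0.4974, "dz": 0.498, "twist": 86.6}, {"dx": -0.0225, "dy": 0.4974, "dz": 0.498, "twist": 86.6}, {"dx": -0.0225, "dy": 0.4974, "dz": 0.498, "twist": 86.6}]' --gripper 0.024

```text
t: 1.77
eef_pos: [0.5277, -0.0151, 0.2594]
ee_rot: [0.473, 1.569, -2.98]
force: [0.1, -0.3, -0.2]
width: 0.0242
```

```bash
python3 - <<'E'
from h import *
from station import arm
s=arm.get_state(); m=arm.camera_model('wrist'); f=arm.grab_frame('wrist')
cv2.imwrite('pics/w1.png',f[:,:,::-1])
np.savez('w1.npz',**m)
print(s['t'],s['q'].round(3),s['eef_pos'],s['width'],w2tr(s['eef_pos']),plan(s,(-45,0),.26)); print(m['eye'],m['attitude'])
E
```

```text
1.7667 [ 0.343  0.102 -0.275 -0.    -1.195 -0.655] [ 0.52772064 -0.01505679  0.2593545 ] 0.02421901109227615 [-45.9090965   -0.41450437] (array([-0.0006, -0.0009,  0.0004]), np.float64(-0.13), array([-0.001, -0.   , -1.   ]))
[ 0.50550494 -0.0845002   0.406378  ] [ 2.86809266e+00 -3.97608785e-04  2.83080172e+00]
```

View pics/w1.png

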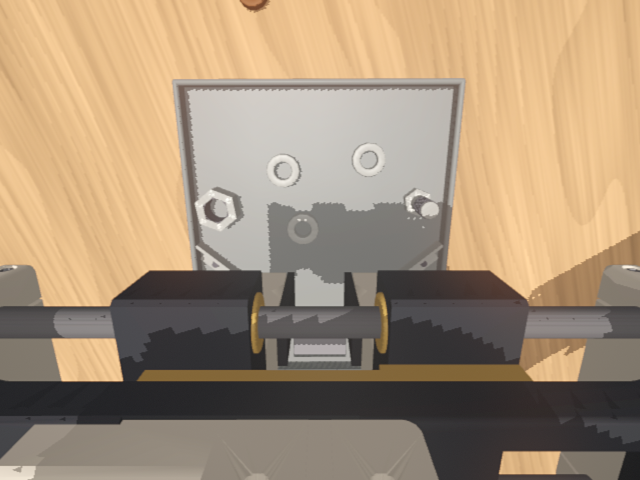

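The wrist view shows ring B at (284,170), C at (369,159) and A at (303,229), which is in shadow. The nut is at (217,209) and the bolt at (428,208). The gate is visible between the fingers at about row 320.

```bash
python3 - <<'E'
from h import *
m=dict(np.load('w1.npz'))
f=cv2.imread('pics/w1.png')
cv2.imwrite('pics/w1c.png',cv2.resize(f[70:370,165:475],None,fx=2,fy=2,interpolation=cv2.INTER_CUBIC)[:600])
for n,p,z in [('A',(303,228.5),.072),('B',(283.7,169.5),.072),('C',(368.7,158.5),.072),('nut',(217,208),.081),('bolttop',(429.5,209),.108),('rl',(174.5,81),.078),('rr',(463.5,81),.078)]:
    w=onz(m,p,z); print(n,w.round(4),w2tr(w).round(1))
for p in [(70,23),(70,-23),(124,30),(124,-30),(-165,125),(-165,-125),(-15,124),(-15,-124)]:
    print(p,proj(m,np.append(tr2w(p),.06)).round(1), proj(m,np.append(tr2w(p),.075)).round(1))
E
```

```text
A [ 0.5473 -0.0061  0.072 ] [-31.4 -16.4]
B [ 0.5464 -0.0668  0.072 ] [-89.5 -34. ]
C [ 0.4665 -0.0519  0.072 ] [-99.6  46.7]
nut [ 0.618  -0.0525  0.081 ] [-54.1 -97.8]
bolttop [0.4316 0.0027 0.108 ] [-58.3  96.6]
rl [ 0.6114 -0.1686  0.078 ] [-166.7 -126.8]
rr [ 0.3702 -0.0911  0.078 ] [-166.3  126.5]
(70, 23) [340.2 314. ] [341.  320.9]
(70, -23) [298.8 314.1] [298.  320.9]
(124, 30) [345.6 356.2] [346.6 364.4]
(124, -30) [293.5 356.2] [292.6 364.5]
(-165, 125) [454.   85.6] [460.3  83.1]
(-165, -125) [184.4  86. ] [178.1  83.6]
(-15, 124) [438.1 240.5] [443.1 244.8]
(-15, -124) [200.7 240.9] [195.8 245.2]
```

View pics/w1c.png

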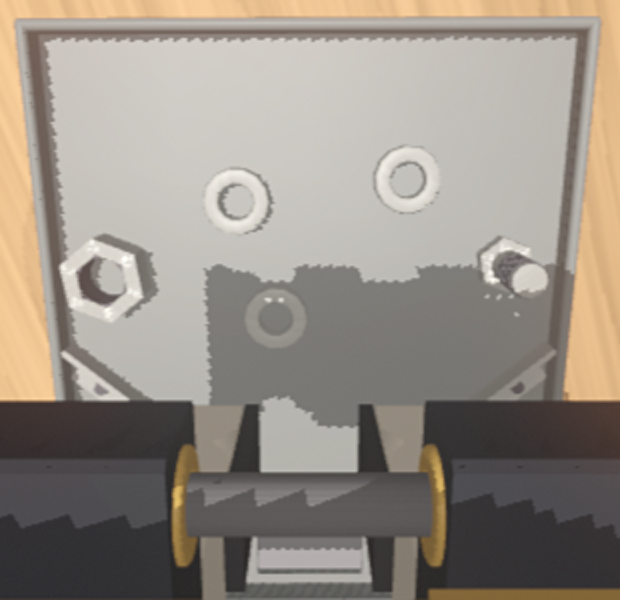

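```bash
python3 - <<'E'
from h import *
from station import arm
s=arm.get_state(); 
print(plan(s,(-57.5,-20.6),.077,9.2))
E
```

```text
(array([ 0.1825,  0.0123, -0.0209]), np.float64(-9.25), array([-0.001, -0.   , -1.   ]))
```

jog_arm --motion '[{"dx": 0.015, "dy": 0.0123, "dz": -0.0209, "twist": -6}, {"dx": 0.04, "dy": 0.0123, "dz": -0.0209, "twist": -9.25}, {"dx": 0.065, "dy": 0.0123, "dz": -0.0209, "twist": -9.25}, {"dx": 0.09, "dy": 0.0123, "dz": -0.0209, "twist": -9.25}, {"dx": 0.115, "dy": 0.0123, "dz": -0.0209, "twist": -9.25}, {"dx": 0.135, "dy": 0.0123, "dz": -0.0209, "twist": -9.25}, {"dx": 0.15, "dy": 0.0123, "dz": -0.0209, "twist": -9.25}, {"dx": 0.155, "dy": 0.0123, "dz": -0.0209, "twist": -9.25}, {"dx": 0.155, "dy": 0.0123, "dz": -0.0209, "twist": -9.25}]'

```text
t: 2.57
eef_pos: [0.543, -0.0309, 0.104]
ee_rot: [0.376, 1.568, -2.911]
force: [-0.3, 1.0, 0.6]
width: 0.0238
```

```bash
python3 - <<'E'
from h import *
from station import arm
s=arm.get_state(); f=arm.grab_frame('scene')
cv2.imwrite('pics/s2.png',cv2.resize(f[150:360,300:560,::-1],None,fx=2.8,fy=2.8,interpolation=cv2.INTER_CUBIC))
f=arm.grab_frame('wrist');cv2.imwrite('pics/w2.png',f[:,:,::-1])
print(s['t'],s['eef_pos'],s['force'],w2tr(s['eef_pos']),plan(s,(-57.5,-20.6),.077,9.2))
E
```

```text
2.5667 [ 0.54298683 -0.03090153  0.10398078] [-0.31019777  1.03528091  0.56416542] [-56.35512139 -19.77924059] (array([ 0.027 ,  0.0012, -0.0007]), np.float64(0.18), array([-0.003, -0.001, -1.   ]))
```

View pics/s2.png

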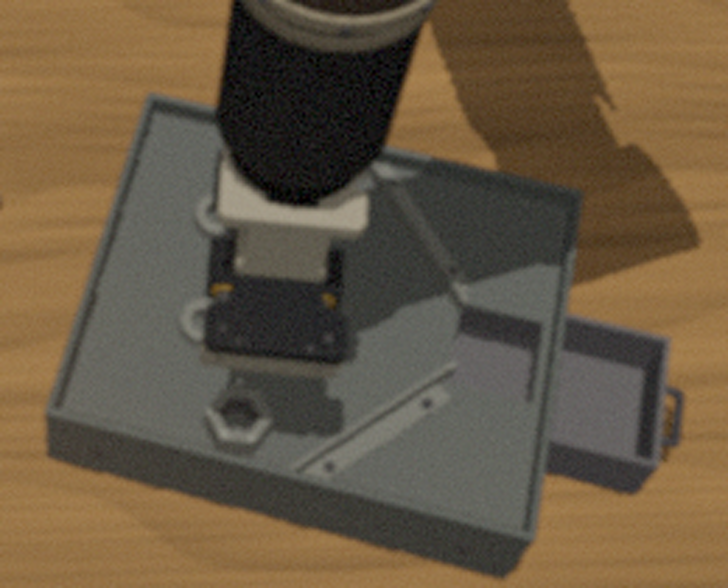

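View pics/w2.png

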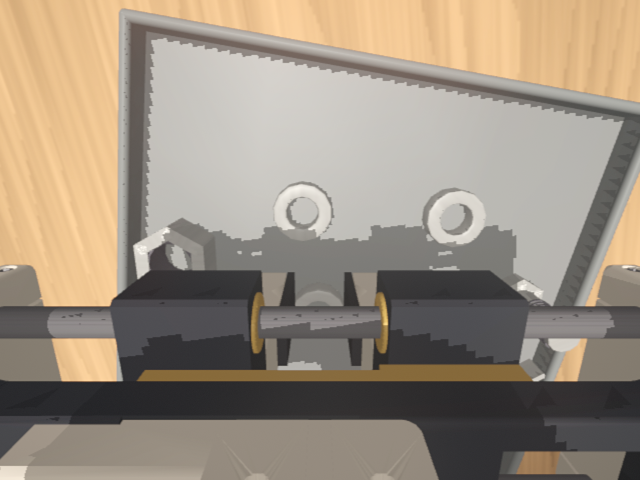

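jog_arm --motion '[{"dx": 0.01, "dy": 0, "dz": 0}, {"dx": 0.02, "dy": 0, "dz": 0}, {"dx": 0.0265, "dy": 0, "dz": 0}, {"dx": 0.0265, "dy": 0, "dz": 0}, {"dx": 0.0265, "dy": -0.003, "dz": 0}, {"dx": 0.0265, "dy": -0.006, "dz": 0}, {"dx": 0.0265, "dy": -0.011, "dz": 0}, {"dx": 0.0265, "dy": -0.017, "dz": 0}, {"dx": 0.0265, "dy": -0.024, "dz": 0}, {"dx": 0.0265, "dy": -0.031, "dz": 0}, {"dx": 0.0265, "dy": -0.038, "dz": 0}, {"dx": 0.0265, "dy": -0.045, "dz": 0}, {"dx": 0.0265, "dy": -0.051, "dz": 0}, {"dx": 0.0265, "dy": -0.055, "dz": 0}, {"dx": 0.0265, "dy": -0.058, "dz": 0}, {"dx": 0.0265, "dy": -0.06, "dz": 0}, {"dx": 0.0265, "dy": -0.06, "dz": 0}]'

```text
invalid input
```

```bash
python3 - <<'E'
from h import *
from station import arm
s=arm.get_state(); f=arm.grab_frame('scene')
cv2.imwrite('pics/s3.png',cv2.resize(f[150:360,300:560,::-1],None,fx=2.8,fy=2.8,interpolation=cv2.INTER_CUBIC))
f=arm.grab_frame('wrist');cv2.imwrite('pics/w3.png',f[:,:,::-1])
print(s['t'],s['eef_pos'],s['force'],s['width'],w2tr(s['eef_pos']))
E
```

```text
2.6667 [ 0.54443035 -0.03103885  0.10592256] [-0.12027657  0.0027819   0.60500706] 0.024261285525180178 [-56.0465308  -21.19606589]
```

View pics/s3.png

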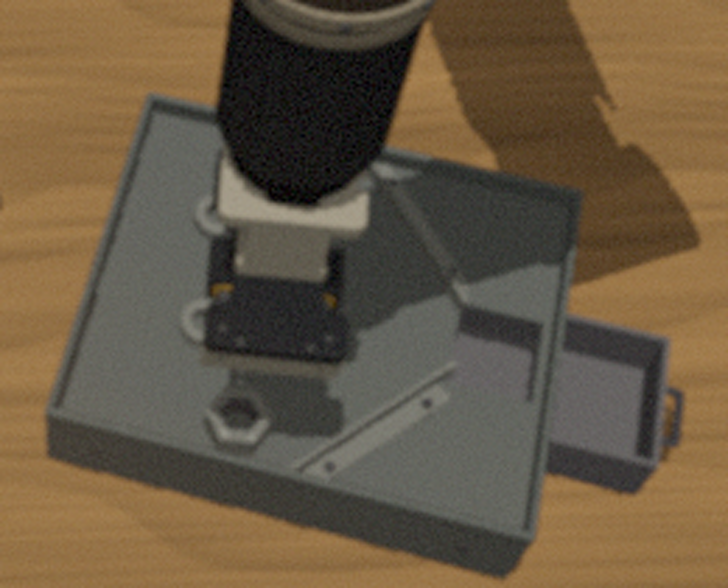

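View pics/w3.png

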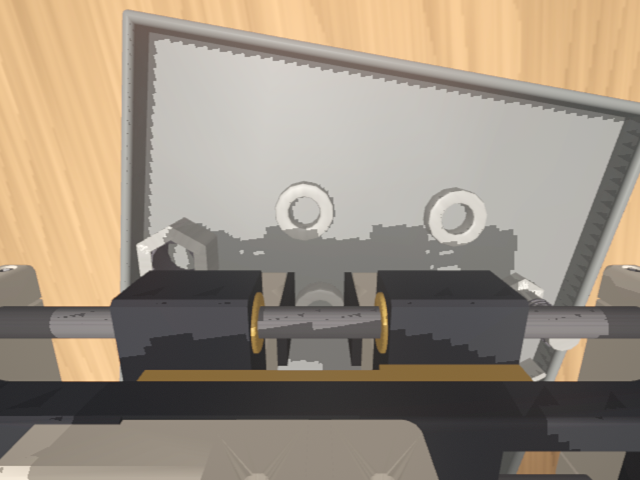

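The move was refused because a row has to give all four numbers; nothing moved. I'm resending it in full.

jog_arm --motion '[{"dx": 0.01, "dy": 0, "dz": 0, "twist": 0}, {"dx": 0.02, "dy": 0, "dz": 0, "twist": 0}, {"dx": 0.028, "dy": 0, "dz": 0, "twist": 0}, {"dx": 0.028, "dy": 0, "dz": 0, "twist": 0}, {"dx": 0.028, "dy": -0.003, "dz": 0, "twist": 0}, {"dx": 0.028, "dy": -0.006, "dz": 0, "twist": 0}, {"dx": 0.028, "dy": -0.011, "dz": 0, "twist": 0}, {"dx": 0.028, "dy": -0.017, "dz": 0, "twist": 0}, {"dx": 0.028, "dy": -0.024, "dz": 0, "twist": 0}, {"dx": 0.028, "dy": -0.031, "dz": 0, "twist": 0}, {"dx": 0.028, "dy": -0.038, "dz": 0, "twist": 0}, {"dx": 0.028, "dy": -0.045, "dz": 0, "twist": 0}, {"dx": 0.028, "dy": -0.051, "dz": 0, "twist": 0}, {"dx": 0.028, "dy": -0.055, "dz": 0, "twist": 0}, {"dx": 0.028, "dy": -0.058, "dz": 0, "twist": 0}, {"dx": 0.028, "dy": -0.06, "dz": 0, "twist": 0}, {"dx": 0.028, "dy": -0.06, "dz": 0, "twist": 0}]'

```text
t: 4.18
eef_pos: [0.5528, 0.0279, 0.077]
ee_rot: [0.064, 1.571, 3.058]
force: [-0.2, 0.2, 0.4]
width: 0.0241
```

```bash
python3 - <<'E'
from h import *
from station import arm
s=arm.get_state(); f=arm.grab_frame('scene')
cv2.imwrite('pics/s4.png',cv2.resize(f[150:360,300:560,::-1],None,fx=2.8,fy=2.8,interpolation=cv2.INTER_CUBIC))
f=arm.grab_frame('wrist');cv2.imwrite('pics/w4.png',f[:,:,::-1])
print(s['t'],s['eef_pos'],s['force'],s['width'],w2tr(s['eef_pos']))
E
```

```text
4.1833 [0.55278427 0.02786679 0.07701213] [-0.20522217  0.24294132  0.36429541] 0.024144597878178735 [  2.60675686 -11.22337914]
```

View pics/s4.png

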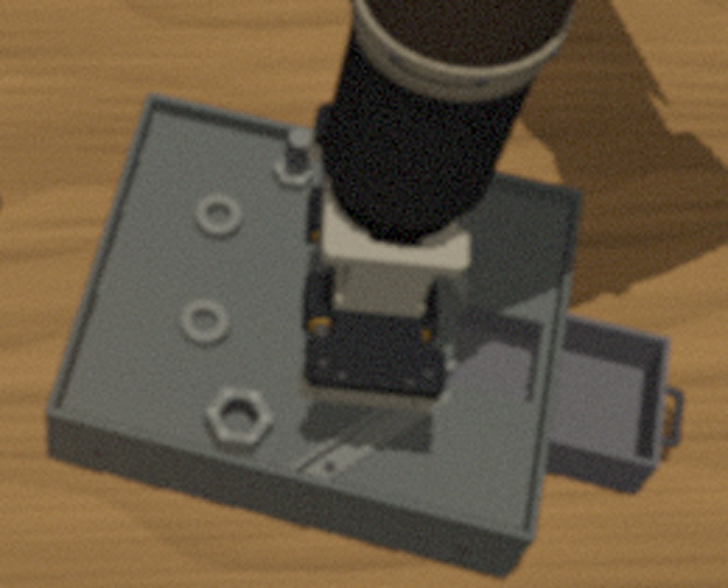

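View pics/w4.png

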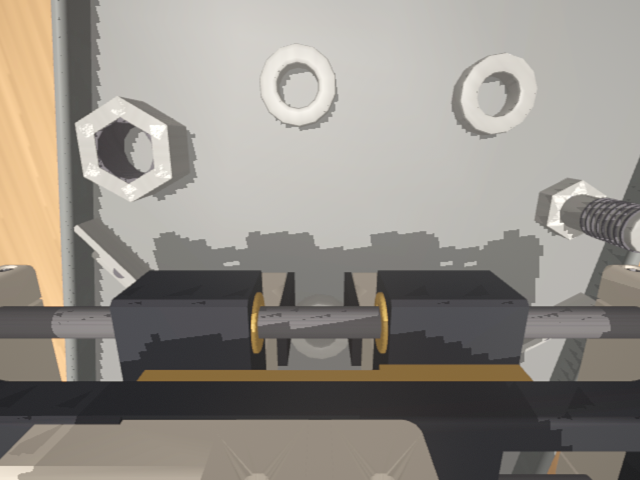

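```bash
python3 - <<'E'
from h import *
from station import arm
m=arm.camera_model('wrist')
for p in [(22.5,-8),(-31.4,-16.4)]:
  for z in (.06,.072):print(p,z,proj(m,np.append(tr2w(p),z)).round(1))
for a in [(320,300),(320,312),(320,358)]: print(a,w2tr(onz(m,a,.072)).round(1))
f=cv2.imread('pics/w4.png');cv2.imwrite('pics/w4c.png',cv2.resize(f[260:380,250:390],None,fx=5,fy=5))
E
```

```text
(22.5, -8) 0.06 [318.9 320.9]
(22.5, -8) 0.072 [318.9 333.2]
(-31.4, -16.4) 0.06 [319.8 220.5]
(-31.4, -16.4) 0.072 [319.9 226.6]
(320, 300) [  4.6 -10.4]
(320, 312) [10.9 -9.4]
(320, 358) [36.4 -5.1]
```

View pics/w4c.png

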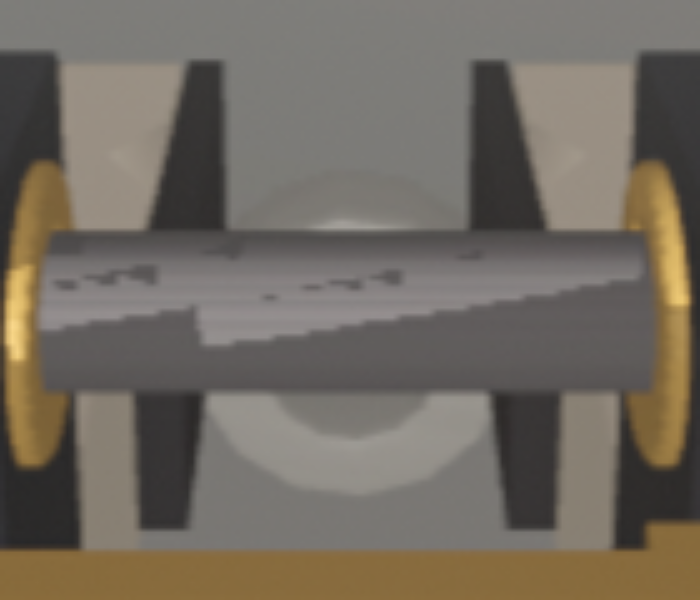

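jog_arm --motion '[{"dx": 0, "dy": 0.004, "dz": 0, "twist": 0}, {"dx": 0, "dy": 0.008, "dz": 0, "twist": 0}, {"dx": 0, "dy": 0.008, "dz": 0, "twist": 0}, {"dx": 0, "dy": 0.008, "dz": 0, "twist": 0}, {"dx": 0, "dy": 0.008, "dz": 0, "twist": 0}, {"dx": 0, "dy": 0.005, "dz": 0, "twist": 0}, {"dx": 0, "dy": 0.002, "dz": 0, "twist": 0}, {"dx": 0, "dy": -0.003, "dz": 0, "twist": 0}, {"dx": 0, "dy": -0.009, "dz": 0, "twist": 0}, {"dx": 0, "dy": -0.015, "dz": 0, "twist": 0}, {"dx": 0, "dy": -0.021, "dz": 0, "twist": 0}, {"dx": 0, "dy": -0.027, "dz": 0, "twist": 0}, {"dx": 0, "dy": -0.033, "dz": 0, "twist": 0}, {"dx": 0, "dy": -0.038, "dz": 0, "twist": 0}, {"dx": 0, "dy": -0.042, "dz": 0, "twist": 0}, {"dx": 0, "dy": -0.046, "dz": 0, "twist": 0}, {"dx": 0, "dy": -0.049, "dz": 0, "twist": 0}, {"dx": 0, "dy": -0.051, "dz": 0, "twist": 0}, {"dx": 0, "dy": -0.051, "dz": 0, "twist": 0}, {"dx": 0, "dy": -0.051, "dz": 0, "twist": 0}]' --gripper 0.012

```text
t: 5.95
eef_pos: [0.5602, 0.078, 0.077]
ee_rot: [0.496, 1.571, -2.792]
force: [-0.2, 0.1, 0.1]
width: 0.0119
```

```bash
cat > look.py <<'E'
import sys
from h import *
from station import arm
n=sys.argv[1]
s=arm.get_state(); f=arm.grab_frame('scene')
a=cv2.resize(f[160:360,310:560,::-1],None,fx=1.6,fy=1.6,interpolation=cv2.INTER_CUBIC)
f=arm.grab_frame('wrist')[:,:,::-1]; b=cv2.resize(f,(427,320)); a=cv2.resize(a,(373,320))
cv2.imwrite(f'pics/l{n}.png',np.hstack([a,b])); cv2.imwrite(f'pics/wl{n}.png',f)
print(s['t'],s['eef_pos'].round(4),s['force'].round(1),s['width'],w2tr(s['eef_pos']).round(1))
E
python3 look.py 1
```

```text
5.95 [0.5602 0.078  0.077 ] [-0.2  0.1  0.1] 0.01194976609322664 [52.6 -3. ]
```

View pics/l1.png

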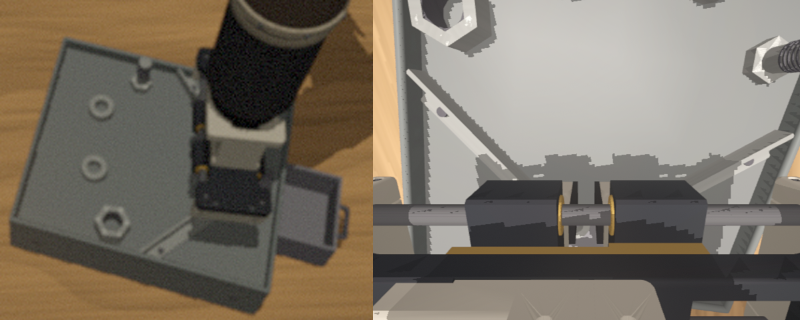

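jog_arm --motion '[{"dx": 0, "dy": 0.008, "dz": 0, "twist": 0}, {"dx": -0.01, "dy": 0.018, "dz": 0, "twist": 0}, {"dx": -0.03, "dy": 0.025, "dz": 0, "twist": 0}, {"dx": -0.06, "dy": 0.035, "dz": 0, "twist": 0}, {"dx": -0.09, "dy": 0.055, "dz": 0, "twist": -1}, {"dx": -0.11, "dy": 0.085, "dz": -0.003, "twist": -2.8}, {"dx": -0.12, "dy": 0.115, "dz": -0.006, "twist": -2.8}, {"dx": -0.12, "dy": 0.145, "dz": -0.0093, "twist": -2.8}, {"dx": -0.12, "dy": 0.165, "dz": -0.0093, "twist": -2.8}, {"dx": -0.12, "dy": 0.1745, "dz": -0.0093, "twist": -2.8}, {"dx": -0.12, "dy": 0.1745, "dz": -0.0093, "twist": -2.8}, {"dx": -0.12, "dy": 0.1745, "dz": -0.0093, "twist": -2.8}]'

```text
t: 7.05
eef_pos: [0.5435, -0.0967, 0.1974]
ee_rot: [-2.735, 1.57, 0.307]
force: [-0.0, 0.2, 0.2]
width: 0.0118
```

```bash
python3 look.py 2; python3 - <<'E'
from h import *
from station import arm
s=arm.get_state(); print(plan(s,(-118.2,-40.1),.077,12))
E
```

```text
7.05 [ 0.5435 -0.0967  0.1974] [-0.   0.2  0.2] 0.011801749362158411 [-118.9  -40.3]
(array([0.1202, 0.0004, 0.0003]), np.float64(0.11), array([ 0.,  0., -1.]))
```

View pics/l2.png

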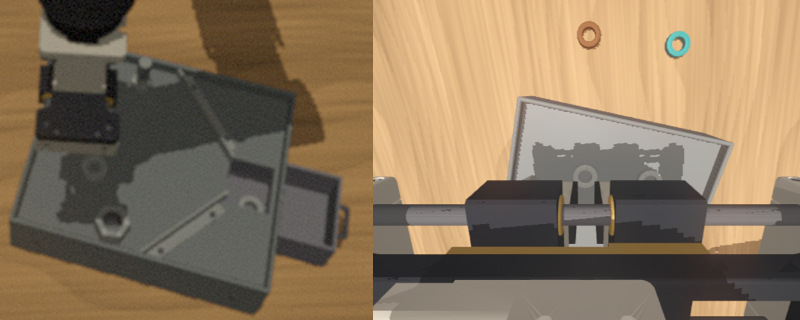

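```bash
python3 - <<'E'
from h import *
from station import arm
S=arm.camera_model('scene'); f=arm.grab_frame('scene')[:,:,::-1]
cv2.imwrite('pics/s5.png',cv2.resize(f[240:340,430:550],None,fx=6,fy=6,interpolation=cv2.INTER_CUBIC))
for p in [(70,23),(70,-23),(124,30),(124,-30)]: print(p,proj(S,np.append(tr2w(p),.06)).round(1))
f=arm.grab_frame('top')[:,:,::-1];cv2.imwrite('pics/t5.png',cv2.resize(f[150:330,140:340],None,fx=3.2,fy=3.2,interpolation=cv2.INTER_CUBIC))
E
```

```text
(70, 23) [462.2 260.8]
(70, -23) [458.3 282.3]
(124, 30) [492.2 264.6]
(124, -30) [487.9 293.2]
```

View pics/s5.png

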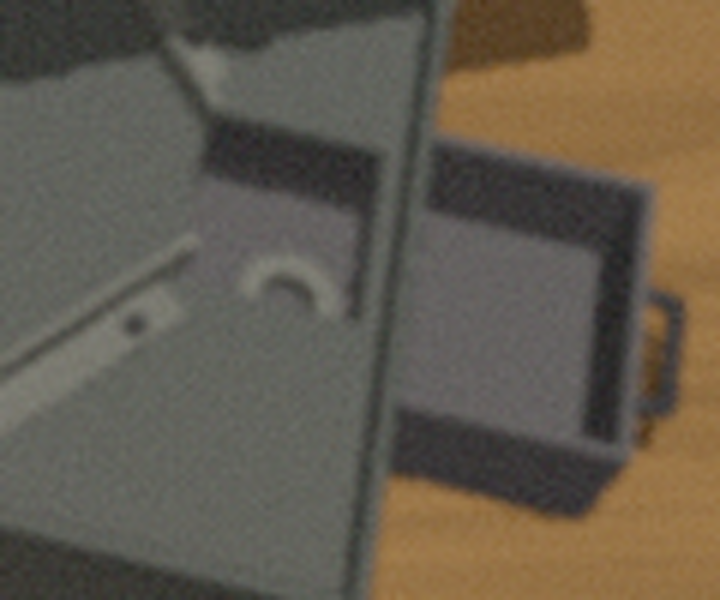

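View pics/t5.png

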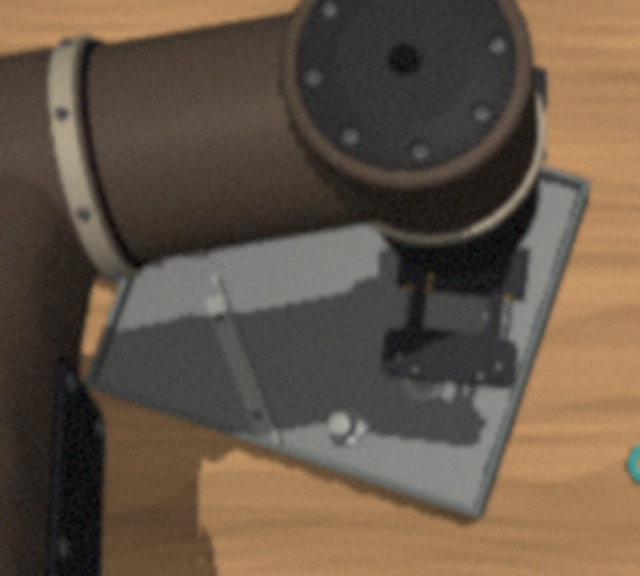

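Spacer A is lying in the drawer, seen through the slot at scene (478,288) and partly hidden by the deck edge. Next is spacer B.

jog_arm --motion '[{"dx": 0.02, "dy": 0, "dz": 0, "twist": 0}, {"dx": 0.05, "dy": 0, "dz": 0, "twist": 0}, {"dx": 0.08, "dy": 0, "dz": 0, "twist": 0}, {"dx": 0.1, "dy": 0, "dz": 0, "twist": 0}, {"dx": 0.113, "dy": 0, "dz": 0, "twist": 0}, {"dx": 0.12, "dy": 0, "dz": 0, "twist": 0}, {"dx": 0.12, "dy": 0, "dz": 0, "twist": 0}, {"dx": 0.12, "dy": -0.003, "dz": 0, "twist": 0}, {"dx": 0.12, "dy": -0.006, "dz": 0, "twist": 0}, {"dx": 0.12, "dy": -0.011, "dz": 0, "twist": 0}, {"dx": 0.12, "dy": -0.017, "dz": 0, "twist": 0}, {"dx": 0.12, "dy": -0.024, "dz": 0, "twist": 0}, {"dx": 0.12, "dy": -0.031, "dz": 0, "twist": 0}, {"dx": 0.12, "dy": -0.038, "dz": 0, "twist": 0}, {"dx": 0.12, "dy": -0.045, "dz": 0, "twist": 0}, {"dx": 0.12, "dy": -0.051, "dz": 0, "twist": 0}, {"dx": 0.12, "dy": -0.055, "dz": 0, "twist": 0}, {"dx": 0.12, "dy": -0.058, "dz": 0, "twist": 0}, {"dx": 0.12, "dy": -0.06, "dz": 0, "twist": 0}, {"dx": 0.12, "dy": -0.06, "dz": 0, "twist": 0}]'

```text
t: 8.92
eef_pos: [0.5498, -0.0359, 0.077]
ee_rot: [1.007, 1.571, -2.233]
force: [0.1, -0.1, 0.6]
width: 0.012
```

```bash
python3 look.py 3; python3 - <<'E'
from h import *
f=cv2.imread('pics/wl3.png');cv2.imwrite('pics/w5c.png',cv2.resize(f[260:380,250:390],None,fx=3,fy=3))
E
```

```text
8.9167 [ 0.5498 -0.0359  0.077 ] [ 0.1 -0.1  0.6] 0.011987101673558329 [-59.1 -27.8]
```

View pics/l3.png

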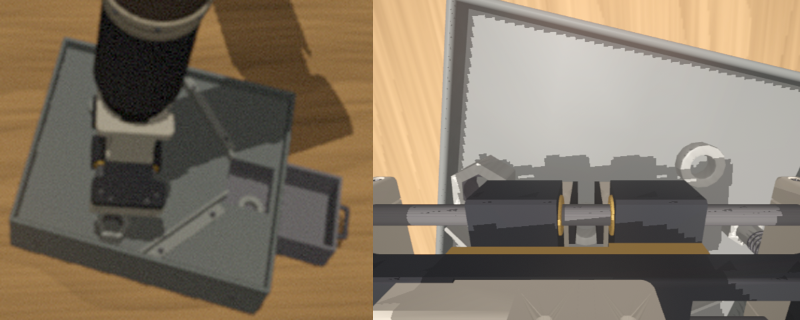

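View pics/w5c.png

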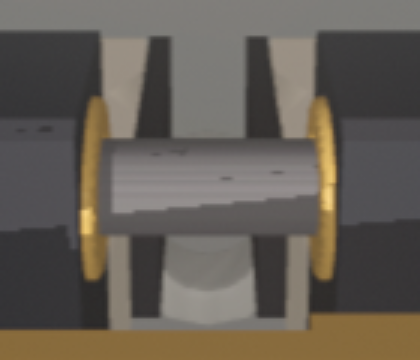

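jog_arm --motion '[{"dx": 0, "dy": -0.004, "dz": 0.0002, "twist": 0}, {"dx": 0, "dy": -0.01, "dz": 0.0005, "twist": 0}, {"dx": 0, "dy": -0.017, "dz": 0.0009, "twist": 0}, {"dx": 0, "dy": -0.024, "dz": 0.0013, "twist": 0}, {"dx": 0, "dy": -0.031, "dz": 0.0017, "twist": 0}, {"dx": 0, "dy": -0.038, "dz": 0.0021, "twist": 0}, {"dx": 0, "dy": -0.045, "dz": 0.0025, "twist": 0}, {"dx": 0, "dy": -0.052, "dz": 0.0029, "twist": 0}, {"dx": 0, "dy": -0.059, "dz": 0.0032, "twist": 0}, {"dx": 0, "dy": -0.066, "dz": 0.0036, "twist": 1.5}, {"dx": 0, "dy": -0.073, "dz": 0.004, "twist": 3}, {"dx": 0, "dy": -0.08, "dz": 0.0044, "twist": 5}, {"dx": 0, "dy": -0.086, "dz": 0.0047, "twist": 7}, {"dx": 0, "dy": -0.092, "dz": 0.005, "twist": 9}, {"dx": 0, "dy": -0.098, "dz": 0.0054, "twist": 11}, {"dx": 0, "dy": -0.103, "dz": 0.0055, "twist": 12}, {"dx": 0, "dy": -0.107, "dz": 0.0049, "twist": 12}, {"dx": 0, "dy": -0.111, "dz": 0.0042, "twist": 12}, {"dx": 0, "dy": -0.114, "dz": 0.0036, "twist": 12}, {"dx": 0, "dy": -0.115, "dz": 0.0035, "twist": 12}]'

```text
t: 10.68
eef_pos: [0.5578, 0.0791, 0.0771]
ee_rot: [-2.472, 1.571, 0.363]
force: [0.7, 0.5, 0.3]
width: 0.0122
```

```bash
python3 look.py 4
```

```text
10.6833 [0.5578 0.0791 0.0771] [0.7 0.5 0.3] 0.012165971747939253 [52.9 -0.4]
```

View pics/l4.png

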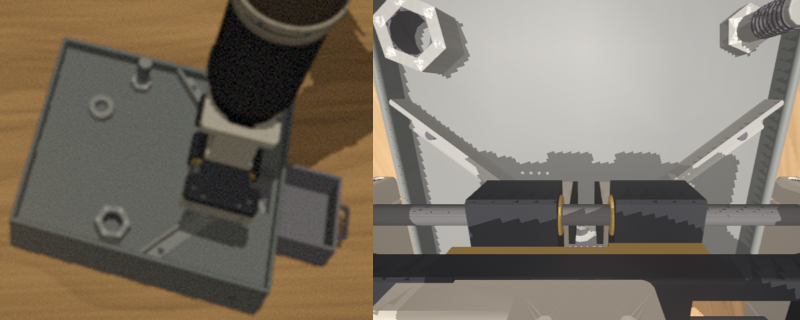

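jog_arm --motion '[{"dx": 0, "dy": 0.008, "dz": 0, "twist": 0}, {"dx": -0.01, "dy": 0.018, "dz": 0, "twist": 0}, {"dx": -0.03, "dy": 0.025, "dz": 0, "twist": 0}, {"dx": -0.06, "dy": 0.035, "dz": 0.002, "twist": 0}, {"dx": -0.09, "dy": 0.055, "dz": 0.01, "twist": 3}, {"dx": -0.11, "dy": 0.085, "dz": 0.02, "twist": 6}, {"dx": -0.12, "dy": 0.115, "dz": 0.032, "twist": 10}, {"dx": -0.12, "dy": 0.145, "dz": 0.044, "twist": 13}, {"dx": -0.12, "dy": 0.17, "dz": 0.052, "twist": 15.4}, {"dx": -0.12, "dy": 0.1814, "dz": 0.0551, "twist": 15.4}, {"dx": -0.12, "dy": 0.1814, "dz": 0.0551, "twist": 15.4}, {"dx": -0.12, "dy": 0.1814, "dz": 0.0551, "twist": 15.4}]'

```text
t: 11.78
eef_pos: [0.4499, -0.0785, 0.1978]
ee_rot: [-2.389, 1.569, 0.175]
force: [0.4, 0.0, -0.2]
width: 0.0121
```

```bash
python3 look.py 5; python3 - <<'E'
from h import *
from station import arm
s=arm.get_state(); print(plan(s,(-128.5,54.7),.077,-15.4)); m=arm.camera_model('wrist')
print(proj(m,np.append(tr2w((-99.6,46.7)),.072)))
f=arm.grab_frame('scene')[:,:,::-1]
cv2.imwrite('pics/s6.png',cv2.resize(f[240:340,430:550],None,fx=6,fy=6,interpolation=cv2.INTER_CUBIC))
E
```

```text
11.7833 [ 0.4499 -0.0785  0.1978] [ 0.4  0.  -0.2] 0.01206341615629198 [-130.    54.4]
(array([ 0.1203, -0.0002,  0.0008]), np.float64(0.12), array([ 0.001,  0.   , -1.   ]))
[319.99320082 265.09517598]
```

View pics/s6.png

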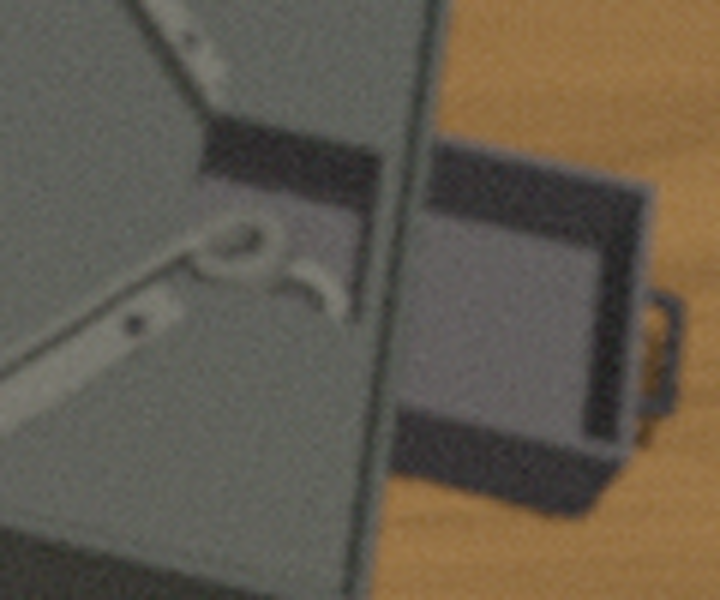

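View pics/wl5.png

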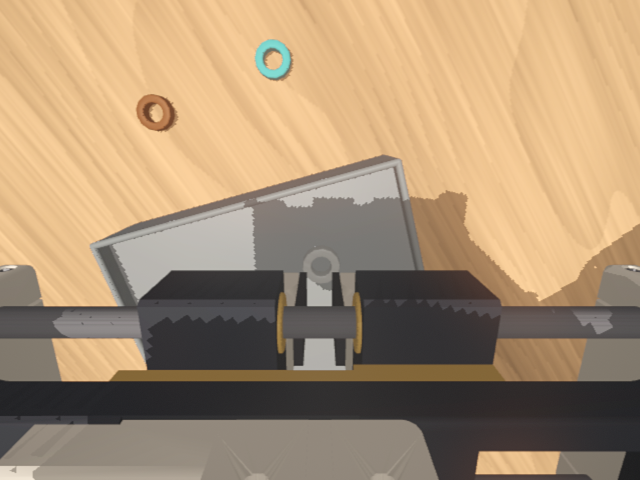

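```bash
python3 - <<'E'
from h import *
from station import arm
S=arm.camera_model('scene')
for z in (.072,.06,.04,.032,.02): print(z,[w2tr(onz(S,(430+u/6,240+v/6),z)).round(1).tolist() for u,v in [(240,242),(190,245),(288,240),(240,285)]])
f=arm.grab_frame('top')[:,:,::-1];cv2.imwrite('pics/t6.png',cv2.resize(f[170:270,150:250],None,fx=6,fy=6,interpolation=cv2.INTER_CUBIC))
E
```

```text
0.072 [[87.8, -20.1], [73.7, -25.2], [101.4, -15.5], [89.9, -34.2]]
0.06 [[89.6, -13.3], [75.3, -18.4], [103.4, -8.6], [91.7, -27.6]]
0.04 [[92.6, -1.9], [78.0, -7.2], [106.7, 2.8], [94.8, -16.6]]
0.032 [[93.8, 2.6], [79.1, -2.7], [108.0, 7.4], [96.0, -12.2]]
0.02 [[95.6, 9.4], [80.7, 4.0], [110.0, 14.3], [97.8, -5.6]]
```

View pics/t6.png

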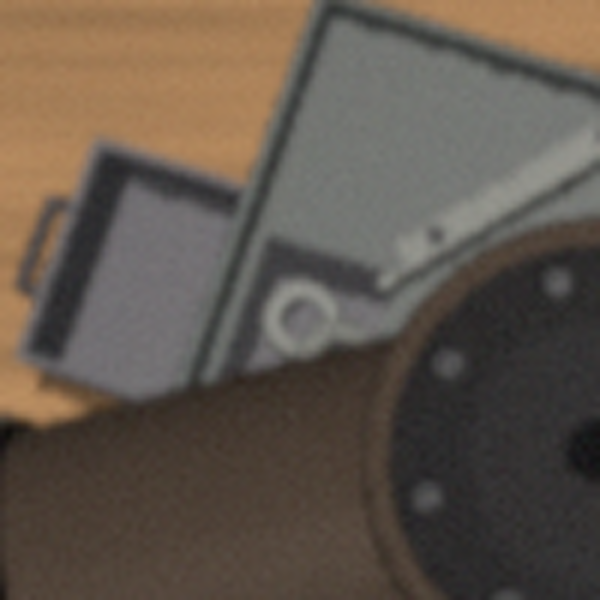

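Spacers A and B both lie inside the slot opening, down in the drawer: they're visible side by side in scene and top, and too far beyond the gate edge to be resting on the deck. In the wrist view, spacer C is at (321,266), right where the calibration predicts. Pushing C now.

jog_arm --motion '[{"dx": 0.02, "dy": 0, "dz": 0.0005, "twist": 0}, {"dx": 0.05, "dy": 0, "dz": 0.0005, "twist": 0}, {"dx": 0.08, "dy": 0, "dz": 0.0005, "twist": 0}, {"dx": 0.1, "dy": 0, "dz": 0.0005, "twist": 0}, {"dx": 0.113, "dy": 0, "dz": 0.0005, "twist": 0}, {"dx": 0.12, "dy": 0, "dz": 0.0005, "twist": 0}, {"dx": 0.12, "dy": 0, "dz": 0.0005, "twist": 0}, {"dx": 0.12, "dy": -0.003, "dz": 0.0005, "twist": 0}, {"dx": 0.12, "dy": -0.006, "dz": 0.0005, "twist": 0}, {"dx": 0.12, "dy": -0.011, "dz": 0.0005, "twist": 0}, {"dx": 0.12, "dy": -0.017, "dz": 0.0005, "twist": 0}, {"dx": 0.12, "dy": -0.024, "dz": 0.0005, "twist": 0}, {"dx": 0.12, "dy": -0.031, "dz": 0.0005, "twist": 0}, {"dx": 0.12, "dy": -0.038, "dz": 0.0005, "twist": 0}, {"dx": 0.12, "dy": -0.045, "dz": 0.0005, "twist": 0}, {"dx": 0.12, "dy": -0.052, "dz": 0.0005, "twist": 0}, {"dx": 0.12, "dy": -0.06, "dz": 0.0005, "twist": 0}, {"dx": 0.12, "dy": -0.066, "dz": 0.0005, "twist": 0}, {"dx": 0.12, "dy": -0.07, "dz": 0.0005, "twist": 0}, {"dx": 0.12, "dy": -0.07, "dz": 0.0005, "twist": 0}]'

```text
t: 13.65
eef_pos: [0.4884, -0.018, 0.077]
ee_rot: [-2.799, 1.571, -0.233]
force: [0.3, 0.6, 0.5]
width: 0.0115
```

```bash
python3 look.py 6; python3 - <<'E'
from h import *
f=cv2.imread('pics/wl6.png');cv2.imwrite('pics/w6c.png',cv2.resize(f[260:380,250:390],None,fx=3,fy=3))
E
```

```text
13.65 [ 0.4884 -0.018   0.077 ] [0.3 0.6 0.5] 0.011505585364855513 [-60.7  36.1]
```

View pics/l6.png

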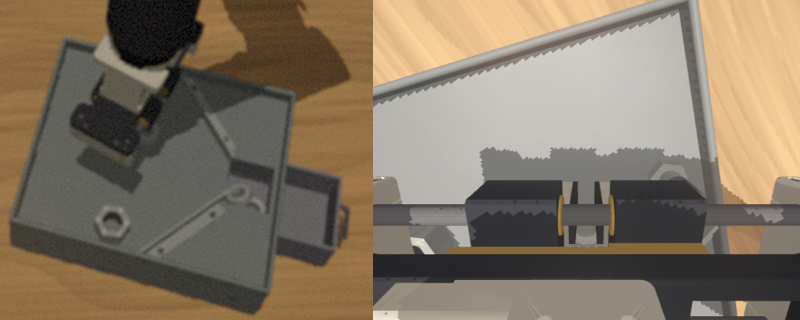

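View pics/w6c.png

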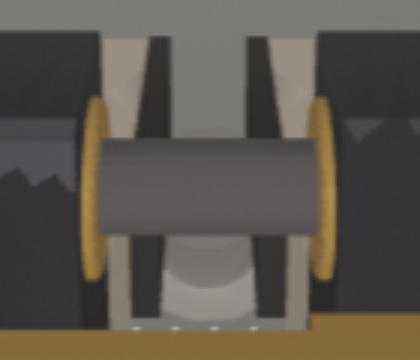

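jog_arm --motion '[{"dx": 0, "dy": -0.004, "dz": -0.0002, "twist": 0}, {"dx": 0, "dy": -0.011, "dz": -0.0005, "twist": 0}, {"dx": 0, "dy": -0.018, "dz": -0.0008, "twist": 0}, {"dx": 0, "dy": -0.025, "dz": -0.0011, "twist": 0}, {"dx": 0, "dy": -0.032, "dz": -0.0015, "twist": 0}, {"dx": 0, "dy": -0.04, "dz": -0.0018, "twist": 0}, {"dx": 0, "dy": -0.048, "dz": -0.0022, "twist": 0}, {"dx": 0, "dy": -0.056, "dz": -0.0025, "twist": 0}, {"dx": 0, "dy": -0.064, "dz": -0.0029, "twist": 0}, {"dx": 0, "dy": -0.071, "dz": -0.0032, "twist": -2}, {"dx": 0, "dy": -0.078, "dz": -0.0035, "twist": -4}, {"dx": 0, "dy": -0.085, "dz": -0.0038, "twist": -6.5}, {"dx": 0, "dy": -0.091, "dz": -0.0041, "twist": -9}, {"dx": 0, "dy": -0.097, "dz": -0.0043, "twist": -11.5}, {"dx": 0, "dy": -0.102, "dz": -0.0045, "twist": -14}, {"dx": 0, "dy": -0.106, "dz": -0.0047, "twist": -15.4}, {"dx": 0, "dy": -0.11, "dz": -0.004, "twist": -15.4}, {"dx": 0, "dy": -0.114, "dz": -0.0032, "twist": -15.4}, {"dx": 0, "dy": -0.117, "dz": -0.0025, "twist": -15.4}, {"dx": 0, "dy": -0.118, "dz": -0.0023, "twist": -15.4}]'

```text
t: 15.42
eef_pos: [0.5543, 0.0795, 0.0771]
ee_rot: [-2.293, 1.571, 0.541]
force: [-0.1, 0.0, 0.6]
width: 0.012
```

```bash
python3 look.py 7
```

```text
15.4167 [0.5543 0.0795 0.0771] [-0.1  0.   0.6] 0.01199420834600317 [52.2  3.1]
```

View pics/l7.png

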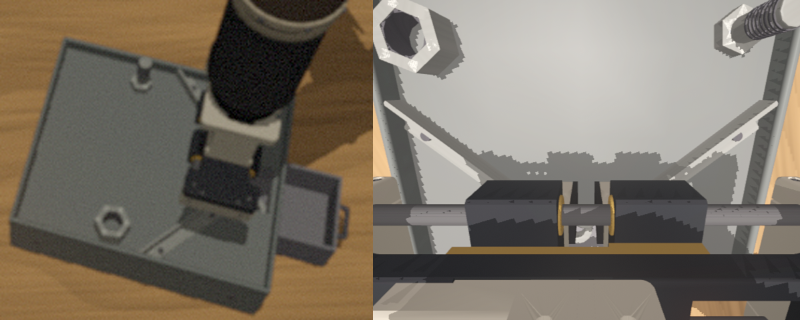

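jog_arm --motion '[{"dx": 0, "dy": 0.008, "dz": 0, "twist": 0}, {"dx": -0.01, "dy": 0.018, "dz": 0, "twist": 0}, {"dx": -0.03, "dy": 0.025, "dz": 0, "twist": 0}, {"dx": -0.06, "dy": 0.035, "dz": 0, "twist": 0}, {"dx": -0.09, "dy": 0.055, "dz": 0, "twist": 0}, {"dx": -0.12, "dy": 0.085, "dz": 0, "twist": 0}, {"dx": -0.15, "dy": 0.115, "dz": 0, "twist": 0}, {"dx": -0.17, "dy": 0.145, "dz": 0, "twist": 0}, {"dx": -0.18, "dy": 0.17, "dz": 0, "twist": 0}, {"dx": -0.18, "dy": 0.18, "dz": 0, "twist": 0}, {"dx": -0.18, "dy": 0.18, "dz": 0, "twist": 0}, {"dx": -0.18, "dy": 0.18, "dz": 0, "twist": 0}]'

```text
t: 16.52
eef_pos: [0.4987, -0.0933, 0.257]
ee_rot: [-1.393, 1.57, 1.439]
force: [-0.1, 0.2, -1.1]
width: 0.012
```

```bash
python3 look.py 8; python3 - <<'E'
from h import *
from station import arm
f=arm.grab_frame('scene')[:,:,::-1]; g=arm.grab_frame('top')[:,:,::-1]
cv2.imwrite('pics/s8.png',np.hstack([cv2.resize(f[240:340,435:550],(460,400),interpolation=cv2.INTER_CUBIC),cv2.resize(g[170:300,150:260],(338,400),interpolation=cv2.INTER_CUBIC)]))
E
```

```text
16.5167 [ 0.4987 -0.0933  0.257 ] [-0.1  0.2 -1.1] 0.012043980827584937 [-129.3    3.4]
```

View pics/s8.png

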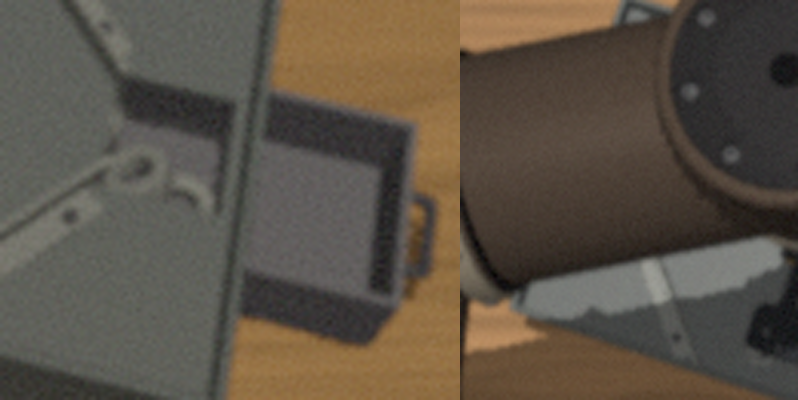

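View pics/l8.png

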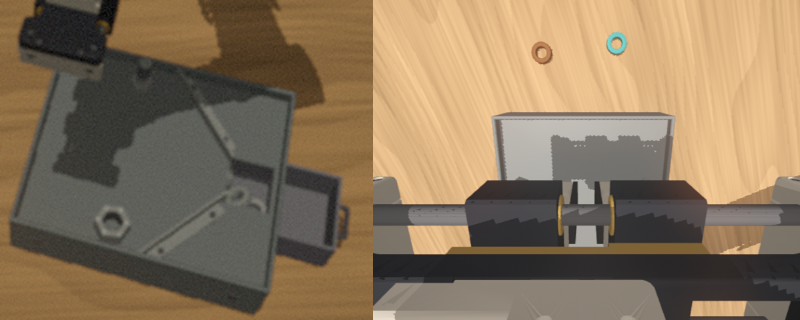

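Only two rings show in the slot, so the third is either stacked or hidden. I'll move the wrist camera out over the drawer for a clear view.

jog_arm --motion '[{"dx": 0, "dy": -0.01, "dz": 0, "twist": 0}, {"dx": 0, "dy": -0.035, "dz": 0, "twist": 0}, {"dx": 0, "dy": -0.07, "dz": 0, "twist": 0}, {"dx": 0, "dy": -0.105, "dz": 0, "twist": 0}, {"dx": 0, "dy": -0.14, "dz": 0, "twist": 0}, {"dx": 0, "dy": -0.175, "dz": 0, "twist": 0}, {"dx": 0, "dy": -0.21, "dz": 0, "twist": 0}, {"dx": 0, "dy": -0.245, "dz": 0, "twist": 0}, {"dx": 0, "dy": -0.28, "dz": 0, "twist": 0}, {"dx": 0, "dy": -0.305, "dz": 0, "twist": 0}, {"dx": 0, "dy": -0.32, "dz": 0, "twist": 0}, {"dx": 0, "dy": -0.32, "dz": 0, "twist": 0}, {"dx": 0, "dy": -0.32, "dz": 0, "twist": 0}]'

```text
t: 17.8
eef_pos: [0.596, 0.2136, 0.256]
ee_rot: [0.914, 1.569, -2.533]
force: [-0.4, -0.9, -0.8]
width: 0.012
```

```bash
python3 look.py 9; python3 - <<'E'
from h import *
from station import arm
g=arm.grab_frame('top')[:,:,::-1]; f=arm.grab_frame('scene')[:,:,::-1]
cv2.imwrite('pics/t9.png',np.hstack([cv2.resize(f[160:360,310:560],(400,320)),cv2.resize(g[150:330,140:340],(356,320),interpolation=cv2.INTER_CUBIC)]))
w=cv2.imread('pics/wl9.png');cv2.imwrite('pics/w9c.png',w)
E
```

```text
17.8 [0.596  0.2136 0.256 ] [-0.4 -0.9 -0.8] 0.0119938247642223 [192.7   4.1]
```

View pics/w9c.png

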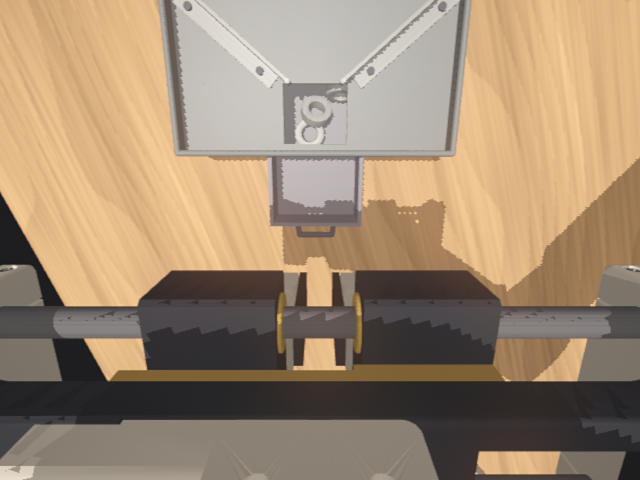

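View pics/t9.png

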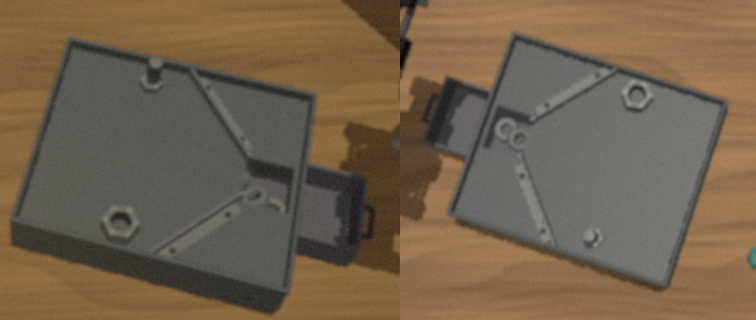

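```bash
python3 - <<'E'
from h import *
from station import arm
w=cv2.imread('pics/wl9.png');cv2.imwrite('pics/w9d.png',cv2.resize(w[65:165,260:380],None,fx=6,fy=6,interpolation=cv2.INTER_CUBIC))
m=arm.camera_model('wrist')
for n,u in (('front',(310,133)),('mid',(317,110)),('back',(338,94))):
  for z in (.072,.06,.04,.02): print(n,z,w2tr(onz(m,u,z)).round(1), end=' ')
  print()
T=arm.camera_model('top')
for p in [(70,23),(70,-23),(124,30),(124,-30)]: print(p,proj(m,np.append(tr2w(p),.06)).round(1))
E
```

```text
front 0.072 [114.1  -5.3] front 0.06 [113.9  -5.6] front 0.04 [113.7  -6.1] front 0.02 [113.5  -6.6] 
mid 0.072 [94.1  1.2] mid 0.06 [93.2  1.1] mid 0.04 [91.8  0.9] mid 0.02 [90.3  0.8] 
back 0.072 [80.5 19.9] back 0.06 [79.2 20.5] back 0.04 [76.9 21.5] back 0.02 [74.7 22.6] 
(70, 23) [340.8  83.3]
(70, -23) [290.8  83.2]
(124, 30) [347. 144.]
(124, -30) [284.7 143.9]
```

View pics/w9d.png

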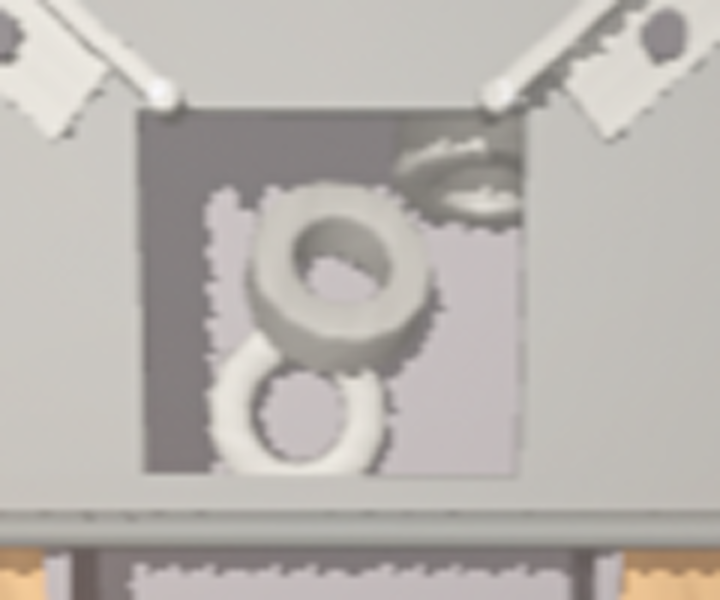

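```bash
python3 - <<'E'
from h import *
from station import arm
a=cv2.imread('pics/top0.png'); b=arm.grab_frame('top')[:,:,::-1]
def c(im,box):
    y0,y1,x0,x1=box; return cv2.cvtColor(im[y0:y1,x0:x1],cv2.COLOR_BGR2GRAY).astype(np.float32)
for n,box in (('nut',(190,218,258,290)),('bolt',(272,296,236,260)),('caster',(275,350,390,490))):
    A,B=c(a,box),c(b,box); print(n,cv2.phaseCorrelate(A,B,cv2.createHanningWindow(A.shape[::-1],cv2.CV_32F)))
w=arm.grab_frame('wrist')[:,:,::-1]; o=cv2.imread('pics/wl9.png')
print('slot change',cv2.absdiff(w[80:145,280:350],o[80:145,280:350]).mean(), arm.get_state()['t'])
arm.job_done()
E
```

```text
nut ((-0.05119116109064947, 0.09087720798000554), 0.857215337951978)
bolt ((0.03868021066541516, -0.10209013573850356), 0.9066140353679657)
caster ((-0.010265608827168649, 0.53492176075423), 1.081105020650228)
slot change 7.662710622710622 18.1
the job is handed in; nothing more can be done
```

All three spacers are in the catch drawer. I slid them off the deck one at a time (the one nearest the gate, then the rear one on the nut side, then the one on the bolt side) with the slightly open fingertips behind each ring. I never lifted one, and handed the job in at about 18.1 s.

- **Order:** I saw the first ring at rest in the drawer before starting the second. The second was below deck level in the slot before I pushed the third.
- **Last wrist view:** The deck is empty of spacers and the three rings are below it in the drawer. One lies flat, one is tilted against it, and one is tilted in the back corner.
- **Nut and bolt:** Between the first and last top views they shifted about 0.1 px, so they have not moved.
- **Forces:** The force readings I took after moves were about 1 N or less.

Two checks were not clean:
- **Slot pictures:** Two wrist pictures of the slot, 0.25 s apart, differed by a mean of 7.7 grey levels. The arm may still have been settling from its last move, but I didn't confirm that, so this doesn't prove the rings were still.
- **Caster:** It showed a 0.5 px shift. The arm never came near it, so I put this down to lighting or shadow.

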